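# Slide a ware board home past its spring stop

## Robot

A 6-joint arm with a two-finger parallel gripper is mounted at the origin on the work surface. World frame = base frame: x ahead of the robot, y to its left, z up, the work surface at z = 0. Lengths are in m, angles in rad, forces in N, time in s.
With the tool pointing down it reaches from about 0.25 to 0.725 m from the base axis. Payload 9.7 kg.
Tool frame: the origin (TCP) lies midway between the tips of the shut fingers; the grasp point (between the pads) lies 19 mm behind it (r.grip_point_offset is the distance from the TCP to the grasp point, in m); z points along the fingers, y is the line along which they close (so a half turn about z gives the same grasp; the last joint's range is limited). The gripper opens to 85 mm and grips with 20 to 120 N. Pads are 22 mm wide; open, the fingers measure 114 mm over their backs; the gripper's body (76 mm by 85 mm) begins 54 mm behind the grasp point. The pads swing forward as they close: fully open they stand 13 mm farther back than shut.
Start: joints at [1.121, 0.087, 0.176, 1.66, 0, 1.571], TCP at [0.239, 0.495, 0.231] pointing down, gripper open.
Joint ranges: [-3.13, 3.13], [-0.85, 1.81], [-1.15, 1.24], [-2.2, 2.28], [-1.44, 1.52], [-3.14, 3.14]. Speed limits (rad/s): [2.22, 2.22, 2.57, 3.14, 3.14, 3.14].

## Interface

Orientations are given as a unit quaternion [w, x, y, z].
In Python, from cell import readout, viewer, job, r gives the robot as it stands.
- The arm moves only by the tool send_rows, never from a script. Its argument "plan" is a list of rows, each an object with "delta_rot": the turn, a rotation vector about the tool's x, y, z each as a share of 0.08 rad, from -1 to 1, a list of three; "slide": the shift along the tool's x, y, z each as a share of 0.04 m, from -1 to 1, a list of three; "claw": the opening, from -1 (shut) to 1 (fully open), so that 0 is half open. A call has exactly 10 rows; each row shifts and turns the commanded pose from where the row before left it, along the tool's axes as they then stand; what a row does not reach is not made up. A row lasts 1/12 s, in which the tool goes at most 41.7 mm and 7.16 degrees, less where a joint would pass 70% of its speed; a pose out of reach is approached as far as the arm can. A call with a number of a shift or a turn outside -1 to 1 is refused whole. A call with a gripper value outside its range is refused whole. The fingers move at their own pace and stop on an object; "grip_force" is the grip in N (left out, the last holds). Time passes only in rows, so rows that do not move let the fingers close, or fill a call up. It gives the time, the measured TCP pose, the force, the opening and the grip force at its end, in the units of the state.
- readout.get_state(): the state, without advancing time (a new reading comes with each control period).
- viewer.get_image(name): name is "side" or "top"; returns a dict with "frame" (384x512x3 uint8, red, green, blue), "fx", "fy", "cx", "cy" (pixels), "pose" (4x4, takes a point from camera to world coordinates). Camera axes: x right, y up, looking along -z (the intrinsics and any distortion apply to the point x, -y, -z); pixel columns grow to the right and rows downward; lengths in m; the calibration is good to about 2 mm. A picture is of the moment at which its call begins. There is no depth.
- job.sign_off(): hands the job in; it is judged then, once.
The state is a dict: "time_s": time; "q": joint angles; "qd": joint speeds; "effort": joint torques, N m; "tool_pos": TCP position; "orientation": TCP orientation; "force": force on the tool from outside, world axes, zero at the start; "ft_torque": the same for the moment, N m; "opening": finger opening in m; "grasp_force": force on a finger pad.
Only numpy, scipy, OpenCV 4.12 (cv2) and the standard library are available. Lean on these libraries where they do the work, as an engineer would, in place of code of your own. Each camera call takes 0.05 s, during which the arm holds its last target. There are 200 camera calls.

## Task

The top board of the drying rack is loaded and drawn out; the steel spring stop standing up in its hand hole keeps it there. With the fingertips, press the stop down and, while it is held down, gently push the board inwards over it until the board is fully home and the stop has sprung up again behind the board's near edge. Do not lift or grip the board, keep off the pots standing on it, and leave everything else on the bench where it is.

Things in the scene. Friction and masses are not known exactly. Their poses are not given: they have to be found in the camera images.
- rack: Grey steel drying rack fixed on the bench, 340 mm long, 260 wide, 150 high. Origin under its middle, on the bench. +x: the way the top board slides in, roughly away from the robot. Two C channels along x: ledges at z 130 mm carry the board, lips at z 146-150 mm cover its outer 14 mm. Rubber buffers (4 N per mm) end its travel at x +166 mm. Open above; two lower tiers of tiles below z 100 mm.
- board: Plywood ware board in the rack's top channels, 270 mm long (its x, along the rack's x), 240 wide, 12 thick; play 2 mm sideways, 4 mm up. Origin: centre of its underside. In the rack's frame it starts near x -43 mm and is fully home, touching the buffers, at x +31 mm: 72 to 77 mm of travel. With pots 0.6 to 1.0 kg; takes about 4 to 15 N to slide.
- board_hole (a point): Centre of the board's hand hole, level with the board's top face, 80 mm from the board's centre towards the robot. It goes right through: 40 mm long (board x), 100 mm wide (board y). A 35 mm strip of board lies between the hole and the board's near edge. Axes as the board's.
- stop (a joint): Travel of the spring stop straight down, m: 0 up, 0.026 fully down on its end stop; 3 N at the top, 7 N fully down. Up, it blocks the 35 mm strip behind the hand hole. Pressed past 0.018 it lets the board slide over it, and the board then keeps it down; it springs up by itself once the strip is past, when the board is within 4 mm of home.
- stop_top (a point): Centre of the flat top of the stop's round steel head, 32 mm across, rising from a 40 mm dark barrel on the rack's front crossbar; moves with the stop. At x -124 mm, y 0 in the rack's frame. Up: 147 mm above the bench, 5 mm over the board's top; down: 121 mm. At the start it stands in the hand hole, 1 to 7 mm from the hole's near wall.
- cup: Terracotta cup standing on the board, 60 mm across, 75 mm high; origin at the centre of its foot.
- bowl: White bowl standing on the board, 90 mm across, 45 mm high; origin at the centre of its foot.
- vase: Small terracotta vase standing on the board, 50 mm across, 72 mm high; origin at the centre of its foot.
- jar: White glaze jar standing on the bench, 72 mm across, 95 mm high; origin at the centre of its foot. Bystander.
- mug: White mug standing on the bench, 76 mm across, 90 mm high; origin at the centre of its foot. Bystander.
- brush: Brush lying on the bench, 190 mm long. Bystander.
- rib: Flat wooden throwing rib lying on the bench, 100 x 55 x 8 mm; origin at the centre of its underside. Bystander.
- weight: Round plaster block on the bench, 90 mm across, 58 mm high; origin at the centre of its foot. Bystander.
Things that resemble listed ones, but are neither listed nor needed, are in the scene too. What is shaped like the vase but green or yellow is not meant.

How it is judged:
On the way, in this order (a step that is already met when the one before it is completed fails the run):
1. the stop is pressed down while the board is still drawn out (value of joint stop above 0.0125 m and x of board in the frame of rack below -0.025 m).
2. the board slides over the stop, which stays down (value of joint stop above 0.01 m and x of board in the frame of rack above -0.01 m).
At the end, for the whole second after the job is handed in: The board is home (within 5.5 mm of the buffers) and lies flat at rest, the stop has sprung up behind its near edge (less than 3 mm from fully up), and the cup, bowl and vase stand upright (within 0.15 rad), at rest, on the board (x of board in the frame of rack above 0.0255 m and value of joint stop below 0.003 m and linear speed of board below 0.01 m/s and angle between board's own z axis and vertical below 0.05 rad and angle between each of cup, bowl, vase's own z axis and vertical below 0.15 rad and z of cup in the frame of board between 0.006 and 0.018 m and z of bowl in the frame of board between 0.006 and 0.018 m and z of vase in the frame of board between 0.006 and 0.018 m and linear speed of each of cup, bowl, vase below 0.02 m/s); the robot touches nothing.
It fails at once if the board is lifted or tipped out of its channels (z of board in the frame of rack above 0.142 m or angle between board's own z axis and vertical above 0.08 rad).
It fails at once if a pot is lifted off the board, tipped or knocked from it (z of any of cup, bowl, vase in the frame of board above 0.027 m or z of any of cup, bowl, vase in the frame of board below -0.005 m or angle between any of cup, bowl, vase's own z axis and vertical above 0.4 rad).
It fails at once if something on the bench is moved by more than 30 mm (distance of any of jar, mug, brush, rib, weight from where it was at the start of the episode above 0.03 m).
It fails at once if the board is gripped or rammed: the fingers bear on it with over 35 N (contact force between the fingers and board above 35 N).
It fails at once if a pot is touched by the robot's fingers (contact force between the fingers and cup above 2 N or contact force between the fingers and bowl above 2 N or contact force between the fingers and vase above 2 N).
It also fails if it takes over 40 s, if anything falls off the work surface, if the arm or the gripper's body presses on something with over 40 N, if the wrist force passes 120 N, or if a joint passes its speed limit or range.

## Working session

There is one attempt and no reset: what is moved stays moved. The work goes in short steps, Python scripts to look and compute and a tool call to move; the robot and the scene stay as the last step left them, time stands still between calls to the robot, and variables do not carry over. Pictures are saved under pics/ and viewed, at most 10 in all, crops included, and the job is handed in when it is done.

Besides the shell and the picture viewer there is one more tool, called as name([rows], argument=value, ...), one row to a line, values as JSON. send_rows: Moves the arm, as the interface text tells. Its arguments: {"type":"object","properties":{"plan":{"type":"array","items":{"type":"object","properties":{"delta_rot":{"type":"array","items":{"type":"number","minimum":-1,"maximum":1}},"slide":{"type":"array","items":{"type":"number","minimum":-1,"maximum":1}},"claw":{"type":"number"}}}},"grip_force":{"type":"number"}},"required":["plan"]}

```bash
mkdir -p pics; ls; python3 - <<'E'
from cell import readout, viewer, job, r
import cv2,numpy as np
for n in ("top","side"):
    d=viewer.get_image(n); cv2.imwrite(f"pics/{n}0.png",cv2.resize(d["frame"][:,:,::-1],None,fx=1.5,fy=1.5,interpolation=cv2.INTER_CUBIC))
    np.savez(f"pics/{n}0.npz",**d); print(n,d["fx"],d["fy"],d["cx"],d["cy"],d.keys());print(np.round(d["pose"],4))
print(readout.get_state())
E
```

```text
pics
top 375.5477229502729 375.5477229502729 254.11607701431848 194.98602484883298 dict_keys(['frame', 'fx', 'fy', 'cx', 'cy', 'pose'])
[[ 0.0238  0.9858 -0.1661  0.3337]
 [-0.9993  0.0284  0.0257 -0.0067]
 [ 0.03    0.1654  0.9858  1.3091]
 [ 0.      0.      0.      1.    ]]
side 375.79600856349754 375.79600856349754 251.4661234467528 187.90652892083156 dict_keys(['frame', 'fx', 'fy', 'cx', 'cy', 'pose'])
[[-0.9984  0.0374 -0.0422  0.4989]
 [-0.0555 -0.7856  0.6162  0.5995]
 [-0.0101  0.6176  0.7864  0.9093]
 [ 0.      0.      0.      1.    ]]
{'time_s': 0.1, 'q': array([1.12098477e+00, 8.74089710e-02, 1.75168210e-01, 1.65979296e+00,
       1.16922066e-05, 1.57078785e+00]), 'qd': array([ 0.00073667,  0.00019144,  0.00118872,  0.00169108,  0.00126714,
       -0.00040588]), 'effort': array([ 3.11765496e-05, -5.21564054e+01,  4.65652871e+01,  1.60848390e-02,
       -3.22609890e-05, -1.41588714e-05]), 'tool_pos': array([0.23903992, 0.49509609, 0.23062865]), 'orientation': array([-1.43680252e-04,  2.23010346e-01,  9.74815881e-01, -6.01812656e-04]), 'force': array([ 0.30804853, -0.30974421,  0.55678936]), 'ft_torque': array([-0.01055774,  0.01345833, -0.03290769]), 'grasp_force': 0.0, 'opening': 0.08569538249340021}
```

View pics/top0.png

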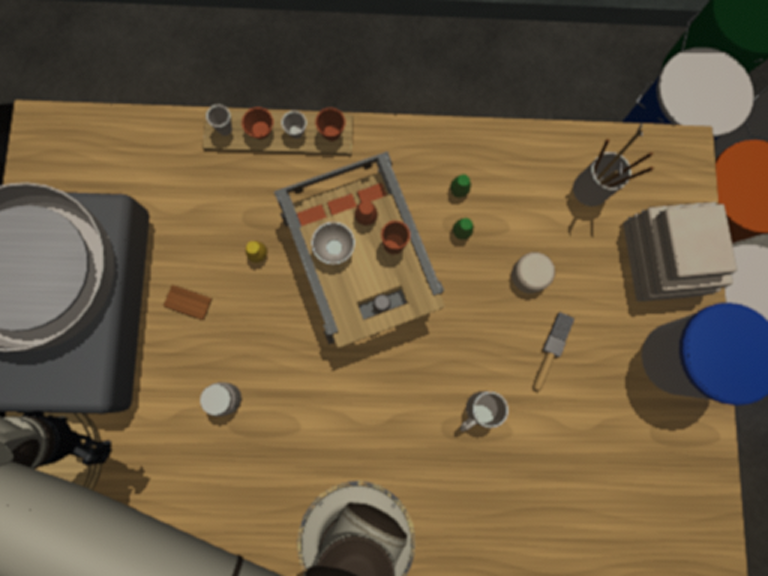

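View pics/side0.png

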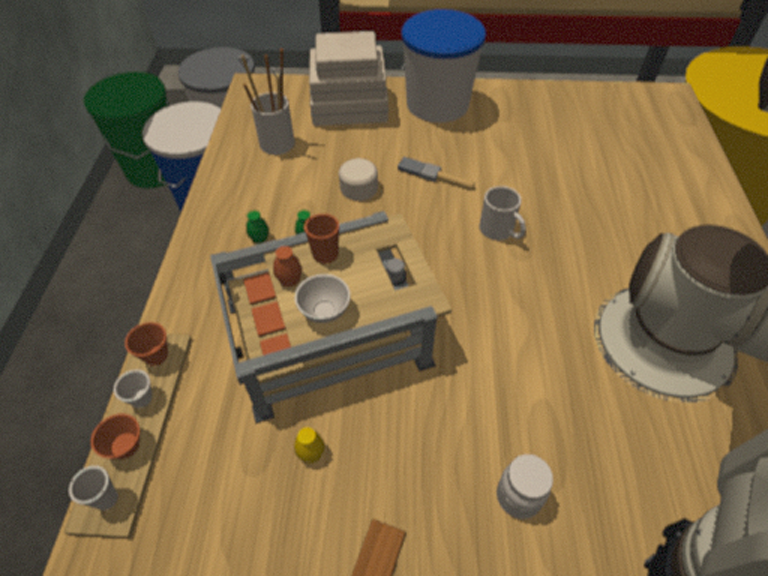

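The top view shows the rack, with its near end at about (385,325) and its far end at (335,175). The stop stands in the hand hole at (381,302). The side view shows the stop at (396,268). Next is one enlarged crop from both views for exact pixels.

```bash
python3 - <<'E'
import cv2,numpy as np
t=np.load("pics/top0.npz")["frame"][95:240,180:300,::-1]; s=np.load("pics/side0.npz")["frame"][135:280,135:305,::-1]
f=lambda a,k:cv2.resize(a,None,fx=k,fy=k,interpolation=cv2.INTER_CUBIC)
s2=np.load("pics/side0.npz")["frame"][155:200,240:290,::-1];t2=np.load("pics/top0.npz")["frame"][185:220,235:275,::-1]
a=f(t,4)[:, :400*2]; 
c=np.zeros((580,800,3),np.uint8); c[:,:480]=a[:580]; c[:280,480:800]=f(t2,8)[:280]; 
z=cv2.resize(s2,(320,288),interpolation=cv2.INTER_CUBIC); c[290:578,480:]=z
cv2.imwrite("pics/crop1.png",c)
E
```

```text
(no output)
```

View pics/crop1.png

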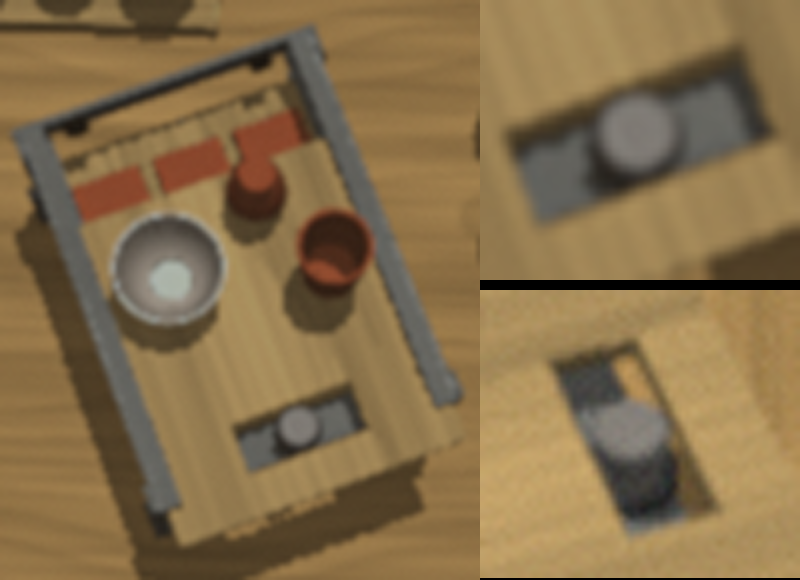

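The crop shows the stop's round head in the hand hole, at (254.1, 200.8) in the top camera and (262.7, 176.4) in the side camera. It is the only candidate. Rail ends and hole corners can be read off it too.

```bash
cat > h.py <<'E'
import numpy as np
def ray(d,u,v):
    P=d["pose"]; w=P[:3,:3]@np.array([(u-d["cx"])/d["fx"],-(v-d["cy"])/d["fy"],-1.]); return P[:3,3],w
def onz(d,u,v,z):
    o,w=ray(d,u,v); return o+w*(z-o[2])/w[2]
E
python3 - <<'E'
import numpy as np; from h import *
t=np.load("pics/top0.npz"); s=np.load("pics/side0.npz")
st=onz(t,254.1,200.8,.147); ss=onz(s,262.7,176.4,.147); print("stop",st,ss)
c=lambda x,y,z:onz(t,x/4+179.6,y/4+94.6,z)[:2]
e={k:c(*p,.15) for k,p in dict(lf=(12,135),ln=(148,508),rf=(318,30),rn=(462,395)).items()}
for k in e: print(k,e[k])
for a,b in (("ln","lf"),("rn","rf")): v=e[b]-e[a]; print("len",np.hypot(*v),"ang",np.arctan2(v[1],v[0]))
print("width",np.hypot(*(e["lf"]-e["rf"])),np.hypot(*(e["ln"]-e["rn"])))
bl=c(180,545,.142);br=c(462,440,.142);v=bl-br;print("near edge",bl,br,np.hypot(*v),np.arctan2(-v[0],v[1]))
h=lambda x,y:onz(t,(x-480)/8+234.6,y/8+184.6,.142)[:2]
H=[h(510,132),h(738,48),h(772,132),h(540,222)];print("hole",np.round(H,4),np.mean(H,0))
ctr=np.mean(list(e.values()),0);print("ctr",ctr)
E
```

```text
stop [ 0.51110881 -0.03735433  0.147     ] [ 0.51230573 -0.03785428  0.147     ]
lf [0.73912997 0.19770258]
ln [0.44249062 0.07687302]
rf [ 0.83723485 -0.04584942]
rn [ 0.53798879 -0.16561446]
len 0.32030404937009177 ang 0.3868077547580077
len 0.32232260764105786 ang 0.3806982723883048
width 0.26256836165617464 0.26061480779312735
near edge [0.4152274  0.05160059] [ 0.5034354  -0.16691551] 0.23564791427685564 0.3836646066595611
hole [[ 0.5095  0.0119]
 [ 0.5456 -0.077 ]
 [ 0.5124 -0.091 ]
 [ 0.4743 -0.0008]] [ 0.51047233 -0.03924065]
ctr [0.63921106 0.01577793]
```

```bash
python3 - <<'E'
import numpy as np; from h import *
t=np.load("pics/top0.npz"); s=np.load("pics/side0.npz")
R=np.array([[np.cos(.383),np.sin(.383)],[-np.sin(.383),np.cos(.383)]]);st=np.array([.5117,-.0376])
rel=lambda p:np.round(1000*R@(p[:2]-st))
print("cup",rel(onz(t,335/4+179.6,246/4+94.6,.217)),rel(onz(s,322/1.5,226/1.5,.217)))
print("bowl",rel(onz(t,168/4+179.6,268/4+94.6,.187)),rel(onz(s,323/1.5,298/1.5,.187)))
print("jar",onz(t,218/1.5,399/1.5,.095),"mug",onz(t,488/1.5,408/1.5,.09))
d=np.array([.5117+.003*.927,-.0376+.003*.374])-[.23904,.4951];a=2.692
print("world d",d,"R->tool x,y after turn:",-R@d)
E
```

```text
cup [108. -68.] [108. -66.]
bowl [143.  55.] [143.  59.]
jar [0.30154826 0.29915649 0.095     ] mug [ 0.29581515 -0.27241011  0.09      ]
world d [ 0.275441 -0.531578] R->tool x,y after turn: [-0.05683142  0.59599757]
```

send_rows([
  {"delta_rot":[0,0,-1],"slide":[0,0,-0.5],"claw":-1},
  {"delta_rot":[0,0,-1],"slide":[0,0,-0.5],"claw":-1},
  {"delta_rot":[0,0,-1],"slide":[0,0,-0.5],"claw":-1},
  {"delta_rot":[0,0,-1],"slide":[0,0,-0.5],"claw":-1},
  {"delta_rot":[0,0,-1],"slide":[0,0,0],"claw":-1},
  {"delta_rot":[0,0,-1],"slide":[0,0,0],"claw":-1},
  {"delta_rot":[0,0,-1],"slide":[0,0,0],"claw":-1},
  {"delta_rot":[0,0,-1],"slide":[0,0,0],"claw":-1},
  {"delta_rot":[0,0,-1],"slide":[0,0,0],"claw":-1},
  {"delta_rot":[0,0,-1],"slide":[0,0,0],"claw":-1},
], grip_force=20)

```text
time_s: 0.93
tool_pos: [0.2391, 0.4952, 0.3109]
orientation: [-0.0, -0.176, 0.984, -0.0]
force: [-0.2, 0.5, 0.1]
opening: -0.0001
grasp_force: 0.0
```

send_rows([
  {"delta_rot":[0,0,-0.36],"slide":[-0.1,-1,0],"claw":-1},
  {"slide":[-0.1,-1,0],"delta_rot":[0,0,0],"claw":-1},
  {"slide":[-0.1,-1,0],"delta_rot":[0,0,0],"claw":-1},
  {"slide":[-0.1,-1,0],"delta_rot":[0,0,0],"claw":-1},
  {"slide":[-0.1,-1,0],"delta_rot":[0,0,0],"claw":-1},
  {"slide":[-0.1,-1,0],"delta_rot":[0,0,0],"claw":-1},
  {"slide":[-0.1,-1,0],"delta_rot":[0,0,0],"claw":-1},
  {"slide":[-0.1,-1,0],"delta_rot":[0,0,0],"claw":-1},
  {"slide":[-0.1,-1,0],"delta_rot":[0,0,0],"claw":-1},
  {"slide":[-0.1,-1,0],"delta_rot":[0,0,0],"claw":-1},
])

```text
time_s: 1.77
tool_pos: [0.4236, 0.136, 0.3112]
orientation: [0.0, -0.188, 0.982, 0.0]
force: [0.6, 0.9, 0.8]
opening: 0.0
grasp_force: 0.0
```

send_rows([
  {"slide":[-0.1,-1,0],"delta_rot":[0,0,0],"claw":-1},
  {"slide":[-0.1,-1,0],"delta_rot":[0,0,0],"claw":-1},
  {"slide":[-0.1,-1,0.5],"delta_rot":[0,0,0],"claw":-1},
  {"slide":[-0.1,-1,0.5],"delta_rot":[0,0,0],"claw":-1},
  {"slide":[0,-0.9,0.5],"delta_rot":[0,0,0],"claw":-1},
  {"slide":[0,0,0.5],"delta_rot":[0,0,0],"claw":-1},
  {"slide":[0,0,0.5],"delta_rot":[0,0,0],"claw":-1},
  {"slide":[0,0,0.5],"delta_rot":[0,0,0],"claw":-1},
  {"slide":[0,0,0],"delta_rot":[0,0,0],"claw":-1},
  {"slide":[0,0,0],"delta_rot":[0,0,0],"claw":-1},
])

```text
time_s: 2.6
tool_pos: [0.5073, -0.0331, 0.1936]
orientation: [-0.001, -0.188, 0.982, 0.0]
force: [0.7, -0.3, 0.4]
opening: -0.0002
grasp_force: 0.0
```

```bash
cat >> h.py <<'E'
R=np.array([[np.cos(.383),np.sin(.383)],[-np.sin(.383),np.cos(.383)]]);st=np.array([.5117,-.0376])
def rep():
    from cell import readout
    s=readout.get_state(); q=s["orientation"]; p=s["tool_pos"]
    print("t",s["time_s"],"rel stop mm",np.round(1000*R@(p[:2]-st),1),"z",round(1000*p[2],1),"yaw",2*np.arctan2(q[2],q[1]),"q",np.round(q,4),"F rack",np.round(R@s["force"][:2],1),round(s["force"][2],1),"j",np.round(s["q"],2))
E
python3 - <<'E'
from h import *; from cell import viewer; import cv2
rep(); out=[]
for n,(x0,y0) in dict(top=(205,150),side=(215,120)).items():
    d=viewer.get_image(n); out.append(cv2.resize(d["frame"][y0:y0+100,x0:x0+100,::-1],(400,400),interpolation=cv2.INTER_CUBIC))
cv2.imwrite("pics/c2.png",np.hstack(out))
E
```

```text
t 2.6 rel stop mm [-2.3  5.8] z 193.6 yaw 3.5205321432759726 q [-1.000e-03 -1.883e-01  9.821e-01  3.000e-04] F rack [ 0.6 -0.5] 0.4 j [-0.07 -0.02 -0.01  1.59  0.   -0.44]
```

View pics/c2.png

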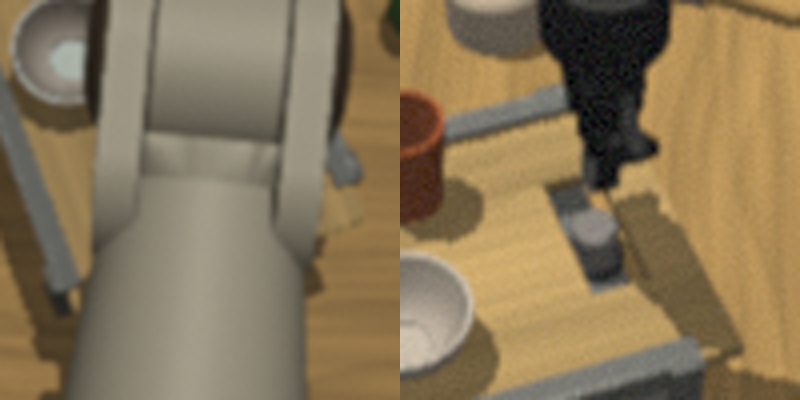

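The side view shows the shut fingertips at (600,185), directly above the stop head at (595,225), and well clear of the cup and bowl. I'll move to the centre and come down to just above the stop.

send_rows([
  {"slide":[-0.13,-0.14,0.1],"delta_rot":[0,0,0],"claw":-1},
  {"slide":[0,0,0.2],"delta_rot":[0,0,0],"claw":-1},
  {"slide":[0,0,0.2],"delta_rot":[0,0,0],"claw":-1},
  {"slide":[0,0,0.2],"delta_rot":[0,0,0],"claw":-1},
  {"slide":[0,0,0.2],"delta_rot":[0,0,0],"claw":-1},
  {"slide":[0,0,0.1],"delta_rot":[0,0,0],"claw":-1},
  {"slide":[0,0,0],"delta_rot":[0,0,0],"claw":-1},
  {"slide":[0,0,0],"delta_rot":[0,0,0],"claw":-1},
  {"slide":[0,0,0],"delta_rot":[0,0,0],"claw":-1},
  {"slide":[0,0,0],"delta_rot":[0,0,0],"claw":-1},
])

```text
time_s: 3.53
tool_pos: [0.5151, -0.0363, 0.1547]
orientation: [0.0, -0.188, 0.982, -0.0]
force: [0.3, -0.6, -0.6]
opening: -0.0001
grasp_force: 0.0
```

```bash
python3 - <<'E'
from h import *; from cell import viewer; import cv2
rep()
d=viewer.get_image("side"); cv2.imwrite("pics/c3.png",cv2.resize(d["frame"][140:200,230:300,::-1],(560,480),interpolation=cv2.INTER_CUBIC))
E
```

```text
t 3.5333 rel stop mm [ 3.6 -0.1] z 154.7 yaw 3.520645735541089 q [ 4.000e-04 -1.884e-01  9.821e-01 -1.000e-04] F rack [ 0.1 -0.6] -0.6 j [-0.07 -0.01 -0.07  1.51  0.   -0.45]
```

View pics/c3.png

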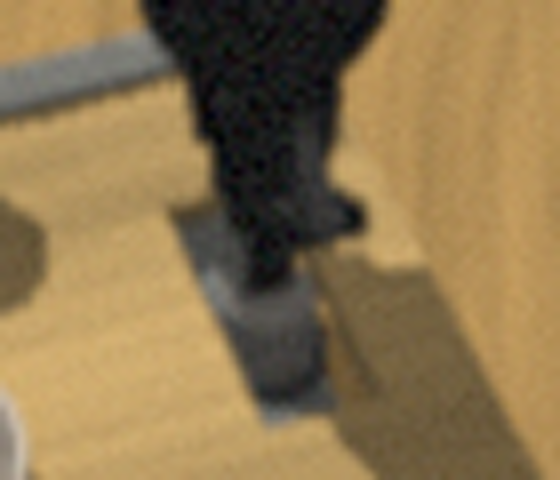

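The fingertips are centred just over the stop head, with the tip at (265,280) in the crop. Something dark sticks out at (345,215), so I'll press gently and watch the force.

send_rows([
  {"slide":[0,0,0.1],"delta_rot":[0,0,0],"claw":-1},
  {"slide":[0,0,0.1],"delta_rot":[0,0,0],"claw":-1},
  {"slide":[0,0,0.1],"delta_rot":[0,0,0],"claw":-1},
  {"slide":[0,0,0.1],"delta_rot":[0,0,0],"claw":-1},
  {"slide":[0,0,0.1],"delta_rot":[0,0,0],"claw":-1},
  {"slide":[0,0,0.1],"delta_rot":[0,0,0],"claw":-1},
  {"slide":[0,0,0],"delta_rot":[0,0,0],"claw":-1},
  {"slide":[0,0,0],"delta_rot":[0,0,0],"claw":-1},
  {"slide":[0,0,0],"delta_rot":[0,0,0],"claw":-1},
  {"slide":[0,0,0],"delta_rot":[0,0,0],"claw":-1},
])

```text
time_s: 4.42
tool_pos: [0.5151, -0.0364, 0.1305]
orientation: [0.0, -0.188, 0.982, -0.0]
force: [2.3, -0.6, 4.3]
opening: -0.0001
grasp_force: 2.5
```

```bash
python3 - <<'E'
from h import *; from cell import viewer; import cv2
rep()
d=viewer.get_image("side"); cv2.imwrite("pics/c4.png",cv2.resize(d["frame"][140:200,230:300,::-1],(560,480),interpolation=cv2.INTER_CUBIC))
E
```

```text
t 4.4167 rel stop mm [ 3.6 -0.1] z 130.5 yaw 3.5205286906907522 q [ 3.000e-04 -1.883e-01  9.821e-01 -1.000e-04] F rack [ 1.9 -1.4] 4.3 j [-0.07 -0.01 -0.12  1.46 -0.   -0.45]
```

View pics/c4.png

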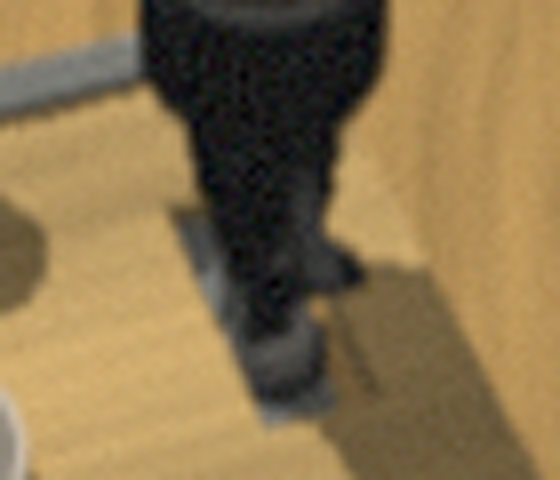

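The stop is going down, now about 16 mm, with only about 4–5 N, so nothing else is touching. I'll press a little deeper and then start the push inward slowly.

send_rows([
  {"slide":[0,0,0.1],"delta_rot":[0,0,0],"claw":-1},
  {"slide":[0,0,0.08],"delta_rot":[0,0,0],"claw":-1},
  {"slide":[0,0,0],"delta_rot":[0,0,0],"claw":-1},
  {"slide":[0,0,0],"delta_rot":[0,0,0],"claw":-1},
  {"slide":[-0.04,0,0],"delta_rot":[0,0,0],"claw":-1},
  {"slide":[-0.04,0,0],"delta_rot":[0,0,0],"claw":-1},
  {"slide":[-0.04,0,0],"delta_rot":[0,0,0],"claw":-1},
  {"slide":[0,0,0],"delta_rot":[0,0,0],"claw":-1},
  {"slide":[0,0,0],"delta_rot":[0,0,0],"claw":-1},
  {"slide":[0,0,0],"delta_rot":[0,0,0],"claw":-1},
])

```text
time_s: 5.3
tool_pos: [0.5183, -0.0348, 0.1229]
orientation: [-0.001, -0.188, 0.982, -0.0]
force: [-3.3, -1.9, 6.5]
opening: -0.0003
grasp_force: 3.9
```

```bash
python3 -c "
from h import *; rep()"
```

```text
t 5.3 rel stop mm [7.2 0.1] z 122.9 yaw 3.5203493876491003 q [-1.200e-03 -1.882e-01  9.821e-01 -1.000e-04] F rack [-3.7 -0.5] 6.5 j [-0.07  0.   -0.12  1.45 -0.   -0.45]
```

send_rows([
  {"slide":[-0.04,0,0],"delta_rot":[0,0,0],"claw":-1},
  {"slide":[-0.04,0,0],"delta_rot":[0,0,0],"claw":-1},
  {"slide":[-0.04,0,0],"delta_rot":[0,0,0],"claw":-1},
  {"slide":[-0.04,0,0],"delta_rot":[0,0,0],"claw":-1},
  {"slide":[-0.04,0,0],"delta_rot":[0,0,0],"claw":-1},
  {"slide":[-0.04,0,0],"delta_rot":[0,0,0],"claw":-1},
  {"slide":[-0.04,0,0],"delta_rot":[0,0,0],"claw":-1},
  {"slide":[0,0,0],"delta_rot":[0,0,0],"claw":-1},
  {"slide":[0,0,0],"delta_rot":[0,0,0],"claw":-1},
  {"slide":[0,0,0],"delta_rot":[0,0,0],"claw":-1},
])

```text
time_s: 6.13
tool_pos: [0.5279, -0.0309, 0.1228]
orientation: [-0.002, -0.188, 0.982, -0.0]
force: [-8.6, -3.3, 8.2]
opening: -0.0004
grasp_force: 5.0
```

```bash
python3 - <<'E'
from h import *; from cell import viewer; import cv2
rep()
d=viewer.get_image("side"); cv2.imwrite("pics/c5.png",cv2.resize(d["frame"][130:220,190:300,::-1],(660,540),interpolation=cv2.INTER_CUBIC))
E
```

```text
t 6.1333 rel stop mm [17.5  0.1] z 122.8 yaw 3.520156390874386 q [-2.000e-03 -1.882e-01  9.821e-01 -1.000e-04] F rack [-9.2  0.2] 8.2 j [-0.06  0.03 -0.1   1.45 -0.   -0.44]
```

View pics/c5.png

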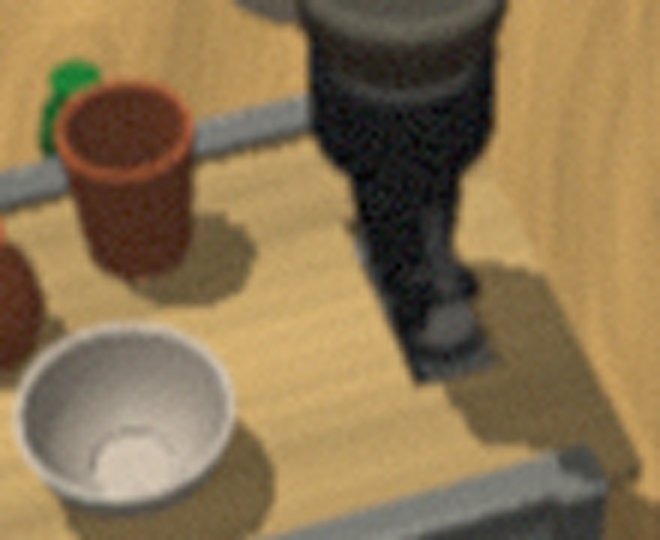

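The finger is on the hole's far wall and the board is sliding at about 9 N, with the stop still held down under the fingertip. The pots are upright. I'll continue pushing.

send_rows([
  {"slide":[-0.05,0,0],"delta_rot":[0,0,0],"claw":-1},
  {"slide":[-0.05,0,0],"delta_rot":[0,0,0],"claw":-1},
  {"slide":[-0.05,0,0],"delta_rot":[0,0,0],"claw":-1},
  {"slide":[-0.05,0,0],"delta_rot":[0,0,0],"claw":-1},
  {"slide":[-0.05,0,0],"delta_rot":[0,0,0],"claw":-1},
  {"slide":[-0.05,0,0],"delta_rot":[0,0,0],"claw":-1},
  {"slide":[-0.05,0,0],"delta_rot":[0,0,0],"claw":-1},
  {"slide":[-0.05,0,0],"delta_rot":[0,0,0],"claw":-1},
  {"slide":[-0.05,0,0],"delta_rot":[0,0,0],"claw":-1},
  {"slide":[-0.05,0,0],"delta_rot":[0,0,0],"claw":-1},
])

```text
time_s: 7.02
tool_pos: [0.5466, -0.0233, 0.1221]
orientation: [-0.002, -0.188, 0.982, 0.0]
force: [-6.6, -2.0, 2.6]
opening: 0.0001
grasp_force: 3.2
```

```bash
python3 -c "
from h import *; rep()"
```

```text
t 7.0167 rel stop mm [37.8  0.2] z 122.1 yaw 3.5203111118612993 q [-2.100e-03 -1.882e-01  9.821e-01  1.000e-04] F rack [-6.8  0.6] 2.6 j [-0.04  0.07 -0.05  1.45 -0.   -0.42]
```

send_rows([
  {"slide":[-0.07,0,0],"delta_rot":[0,0,0],"claw":-1},
  {"slide":[-0.07,0,0],"delta_rot":[0,0,0],"claw":-1},
  {"slide":[-0.07,0,0],"delta_rot":[0,0,0],"claw":-1},
  {"slide":[-0.07,0,0],"delta_rot":[0,0,0],"claw":-1},
  {"slide":[-0.07,0,0],"delta_rot":[0,0,0],"claw":-1},
  {"slide":[-0.07,0,0],"delta_rot":[0,0,0],"claw":-1},
  {"slide":[-0.07,0,0],"delta_rot":[0,0,0],"claw":-1},
  {"slide":[-0.07,0,0],"delta_rot":[0,0,0],"claw":-1},
  {"slide":[-0.07,0,0],"delta_rot":[0,0,0],"claw":-1},
  {"slide":[-0.07,0,0],"delta_rot":[0,0,0],"claw":-1},
])

```text
time_s: 7.85
tool_pos: [0.5727, -0.013, 0.1221]
orientation: [-0.002, -0.188, 0.982, 0.0]
force: [-6.5, -3.1, 3.6]
opening: 0.0005
grasp_force: 3.3
```

```bash
python3 -c "
from h import *; rep()"
```

```text
t 7.85 rel stop mm [65.8  0.1] z 122.1 yaw 3.520324596398509 q [-2.200e-03 -1.882e-01  9.821e-01  1.000e-04] F rack [-7.1 -0.5] 3.6 j [-0.02  0.13  0.01  1.46 -0.   -0.4 ]
```

Home should be near +82 relative, so I'll creep up to it.

send_rows([
  {"slide":[-0.04,0,0],"delta_rot":[0,0,0],"claw":-1},
  {"slide":[-0.04,0,0],"delta_rot":[0,0,0],"claw":-1},
  {"slide":[-0.04,0,0],"delta_rot":[0,0,0],"claw":-1},
  {"slide":[-0.04,0,0],"delta_rot":[0,0,0],"claw":-1},
  {"slide":[-0.04,0,0],"delta_rot":[0,0,0],"claw":-1},
  {"slide":[-0.04,0,0],"delta_rot":[0,0,0],"claw":-1},
  {"slide":[-0.04,0,0],"delta_rot":[0,0,0],"claw":-1},
  {"slide":[0,0,0],"delta_rot":[0,0,0],"claw":-1},
  {"slide":[0,0,0],"delta_rot":[0,0,0],"claw":-1},
  {"slide":[0,0,0],"delta_rot":[0,0,0],"claw":-1},
])

```text
time_s: 8.68
tool_pos: [0.5845, -0.0085, 0.1225]
orientation: [-0.0, -0.188, 0.982, 0.0]
force: [0.1, -0.9, 0.5]
opening: -0.0001
grasp_force: 0.0
```

```bash
python3 -c "
from h import *; rep()"
```

```text
t 8.6833 rel stop mm [78.4 -0.2] z 122.5 yaw 3.520655758222296 q [-4.000e-04 -1.884e-01  9.821e-01  1.000e-04] F rack [-0.3 -0.9] 0.5 j [-0.01  0.16  0.04  1.46  0.   -0.39]
```

The force vanished, so the stop may have sprung up behind the board. I'll nudge further until the buffers are felt, then look.

send_rows([
  {"slide":[-0.03,0,0],"delta_rot":[0,0,0],"claw":-1},
  {"slide":[-0.03,0,0],"delta_rot":[0,0,0],"claw":-1},
  {"slide":[-0.03,0,0],"delta_rot":[0,0,0],"claw":-1},
  {"slide":[0,0,0],"delta_rot":[0,0,0],"claw":-1},
  {"slide":[0,0,0],"delta_rot":[0,0,0],"claw":-1},
  {"slide":[0,0,0],"delta_rot":[0,0,0],"claw":-1},
  {"slide":[0,0,0],"delta_rot":[0,0,0],"claw":-1},
  {"slide":[0,0,0],"delta_rot":[0,0,0],"claw":-1},
  {"slide":[0,0,0],"delta_rot":[0,0,0],"claw":-1},
  {"slide":[0,0,0],"delta_rot":[0,0,0],"claw":-1},
])

```text
time_s: 9.52
tool_pos: [0.5881, -0.0072, 0.1229]
orientation: [-0.0, -0.188, 0.982, -0.0]
force: [-2.8, -0.8, -2.7]
opening: -0.0001
grasp_force: 1.6
```

```bash
python3 - <<'E'
from h import *; from cell import viewer; import cv2
rep()
d=viewer.get_image("side"); cv2.imwrite("pics/c6.png",cv2.resize(d["frame"][130:230,170:310,::-1],(700,500),interpolation=cv2.INTER_CUBIC))
E
```

```text
t 9.5167 rel stop mm [82.2 -0.4] z 122.9 yaw 3.5205549898951904 q [-0.     -0.1883  0.9821 -0.    ] F rack [-2.9  0.3] -2.7 j [-0.01  0.16  0.05  1.46 -0.   -0.39]
```

View pics/c6.png

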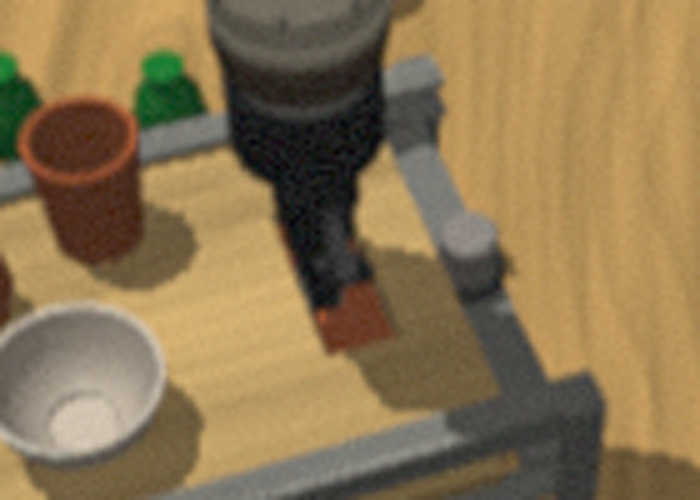

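The stop stands up at (470,240), clear behind the board's near edge, and the pots are upright. I'll give one small extra nudge, back off the wall, then lift straight out.

send_rows([
  {"slide":[-0.03,0,0],"delta_rot":[0,0,0],"claw":-1},
  {"slide":[-0.02,0,0],"delta_rot":[0,0,0],"claw":-1},
  {"slide":[0,0,0],"delta_rot":[0,0,0],"claw":-1},
  {"slide":[0,0,0],"delta_rot":[0,0,0],"claw":-1},
  {"slide":[0.05,0,0],"delta_rot":[0,0,0],"claw":-1},
  {"slide":[0.08,0,0],"delta_rot":[0,0,0],"claw":-1},
  {"slide":[0.08,0,0],"delta_rot":[0,0,0],"claw":-1},
  {"slide":[0.02,0,0],"delta_rot":[0,0,0],"claw":-1},
  {"slide":[0,0,0],"delta_rot":[0,0,0],"claw":-1},
  {"slide":[0,0,0],"delta_rot":[0,0,0],"claw":-1},
])

```text
time_s: 10.4
tool_pos: [0.5816, -0.0098, 0.1232]
orientation: [0.0, -0.188, 0.982, -0.0]
force: [-0.7, 0.2, -0.3]
opening: -0.0002
grasp_force: 0.0
```

```bash
python3 -c "
from h import *; rep()"
```

```text
t 10.4 rel stop mm [75.2 -0.4] z 123.2 yaw 3.52053479716037 q [ 4.000e-04 -1.883e-01  9.821e-01 -0.000e+00] F rack [-0.5  0.5] -0.3 j [-0.02  0.15  0.03  1.46  0.   -0.4 ]
```

send_rows([
  {"slide":[0,0,-0.2],"delta_rot":[0,0,0],"claw":-1},
  {"slide":[0,0,-0.3],"delta_rot":[0,0,0],"claw":-1},
  {"slide":[0,0,-0.5],"delta_rot":[0,0,0],"claw":-1},
  {"slide":[0,0,-0.6],"delta_rot":[0,0,0],"claw":-1},
  {"slide":[0,0,-0.6],"delta_rot":[0,0,0],"claw":-1},
  {"slide":[0,0,-0.6],"delta_rot":[0,0,0],"claw":-1},
  {"slide":[0.5,0,-0.6],"delta_rot":[0,0,0],"claw":-1},
  {"slide":[0.6,0,0],"delta_rot":[0,0,0],"claw":-1},
  {"slide":[0,0,0],"delta_rot":[0,0,0],"claw":-1},
  {"slide":[0,0,0],"delta_rot":[0,0,0],"claw":-1},
])

```text
time_s: 11.23
tool_pos: [0.5403, -0.0264, 0.261]
orientation: [0.001, -0.188, 0.982, -0.0]
force: [0.0, 0.2, -0.2]
opening: 0.0001
grasp_force: 0.0
```

```bash
python3 - <<'E'
from h import *; from cell import viewer; import cv2
rep()
d=viewer.get_image("side"); np.savez("pics/side7.npz",**d); cv2.imwrite("pics/c7.png",cv2.resize(d["frame"][110:260,125:325,::-1],(800,600),interpolation=cv2.INTER_CUBIC))
E
```

```text
t 11.2333 rel stop mm [30.7 -0.3] z 261.0 yaw 3.5199342513465726 q [ 1.400e-03 -1.880e-01  9.822e-01 -3.000e-04] F rack [0.1 0.1] -0.2 j [-0.05  0.08  0.22  1.71  0.   -0.43]
```

View pics/c7.png

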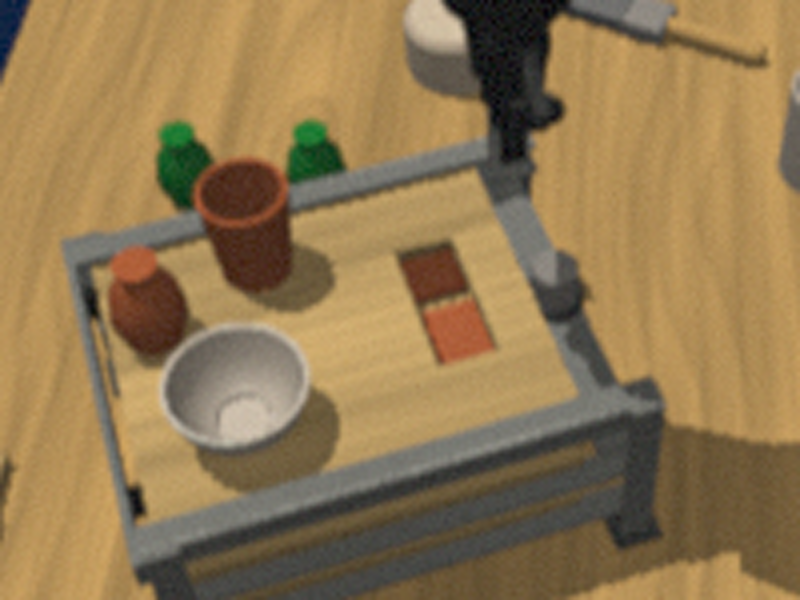

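The board sits against the buffers, the pots are upright and the fingers are clear. The stop head is at about (264,176), matching its original "up" pixel; if it were still down it would sit about 6 px lower. I'm handing the job in.

```bash
python3 -c "
from cell import job; print(job.sign_off())"
```

```text
the job is handed in; nothing more can be done
None
```

The job is handed in at about 11 s of the 40 s limit: the last picture shows the board home, the stop up behind its near edge, the pots upright and the fingers clear; the judge gave no result.

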